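# Stand a carved panel on edge in the drying rack

## Robot

A 6-joint arm with a two-finger parallel gripper is mounted at the origin on the work surface. World frame = base frame: x ahead of the robot, y to its left, z up, the work surface at z = 0. Lengths are in m, angles in degrees, forces in N, time in s.
With the tool pointing down it reaches from about 0.4 to 0.825 m from the base axis. Payload 7 kg.
Tool frame: the origin (TCP) lies midway between the tips of the shut fingers; the grasp point (between the pads) lies 19 mm behind it; z points along the fingers, y is the line along which they close (so a half turn about z gives the same grasp; the last joint's range is limited). The gripper opens to 88 mm and grips with 3 to 60 N. Pads are 19 mm wide; open, the fingers measure 130 mm over their backs; the gripper's body (78 mm by 193 mm) begins 47 mm behind the grasp point.
Start: joints at [81.881, 20.546, 0.682, 0, -70.136, -16.507], TCP at [0.281, 0.614, 0.193] pointing down, gripper open.
Joint ranges: [-176.03, 176.03], [-82.01, 121.73], [-58.28, 71.71], [-173.87, 95.51], [-174.79, -0.11], [-173.66, 173.66]. Speed limits (degrees/s): [136.94, 136.94, 172.46, 180, 180, 180].

## Interface

Orientations are given as [roll, pitch, yaw] about the fixed x, y, z axes, in that order (R = Rz(yaw) Ry(pitch) Rx(roll)).
In Python, from plant import ctrl gives the robot as it stands.
- The arm moves only by the tool step_arm, never from a script. Its argument "rows" is a list of rows, each a list of 3 entries, a list of its own where there are three numbers: the closure, from 0 (fully open) to 1 (shut), then the shift along the world's x, y, z in mm, then the turn, a rotation vector about the world's x, y, z in rad. A call has exactly 5 rows; each row is the pose to reach, as a shift and turn from the pose commanded when the call began; what a row does not reach only later rows make up. A row lasts 1/12 s, in which the tool goes at most 41.7 mm and 7.16 degrees, less where a joint would pass 70% of its speed; a pose out of reach is approached as far as the arm can. A call with a gripper value outside its range is refused whole. The fingers move at their own pace and stop on an object; the grip force is fixed at half the most. Time passes only in rows, so rows that repeat a pose let the fingers close, or fill a call up. It gives the time, the measured TCP pose, the force, the opening and the grip force at its end, in the units of the state.
- ctrl.get_obs(): the state, without advancing time (a new reading comes with each control period).
- ctrl.snapshot(name): name is "scene" or "top" or "wrist"; returns the picture (400x640x3 uint8, red, green, blue); there is no depth.
- ctrl.camera_model(name): a dict with "intrinsics" (3x3 intrinsics, pixels), "distortion" ([k1, k2, p1, p2, k3] as OpenCV has them; the pictures are not rectified), "R" (3x3) and "t" (3): a world point X has camera coordinates R X + t. Camera axes: x right, y down, z forward; pixel columns grow to the right and rows downward; lengths in m; the calibration is good to about 2 mm. A picture is of the moment at which its call begins: read the wrist's pose just before it. camera_model takes no time and is no camera call; for the wrist camera it gives the pose at the moment of the call.
- ctrl.close_job(): hands the job in; it is judged then, once.
The state is a dict: "clock": time; "joint_pos": joint angles; "qvel": joint speeds; "tau": joint torques, N m; "tool_pos": TCP position; "orientation": TCP orientation; "force": force on the tool from outside, world axes, zero at the start; "moment": the same for the moment, N m; "opening": finger opening in m; "gripper_force": force on a finger pad.
Only numpy, scipy, OpenCV 4.12 (cv2) and the standard library are available. Lean on these libraries where they do the work, as an engineer would, in place of code of your own. Each camera call takes 0.05 s, during which the arm holds its last target. There are 200 camera calls.

## Task

Take the carved wooden panel off the easel and stand it on its straight edge, crest up, in the far slot of the slotted drying rack, the slot farther from the robot. The slotted insert sits loosely placed in the rack's frame, so feel for the slot, and keep hold of the panel until it rests fully home on the slot's floor before you let go. Leave the mallet, the chisel and the tin where they are.

Things in the scene. Friction and masses are not known exactly. Their poses are not given: they have to be found in the camera images.
- panel_center (a point): Centre of the loose carved wooden panel, 12 mm thick, 0.10-0.18 kg: a rectangle 110 mm wide, 115 mm high, with a crest on its top edge (140 mm high in all). Thin rosette on one face, decoration only. Axes: x across the thickness to the carved face, y along the width, z foot edge to crest. Starts leaning in the easel, foot on the ledge, crest towards the robot, carved face up and away.
- panel_crest (a point): Centre of the panel's crest: 60 mm wide, 25 mm high, 12 mm thick, the place to pinch through the thickness; 57.5 mm above panel_center along the panel's z. Same axes.
- panel_foot (a point): Middle of the panel's straight foot edge, 70 mm below panel_center along the panel's z. Same axes.
- easel: Fixed dark wooden easel, 130 mm wide, left or right of the rack. Origin on the table below its ledge; x away from the robot at yaw 0, y along the ledge, z up. It leans 35 degrees from vertical, top towards -x, and backs only the panel's lower 70 mm. Panel foot at x 0, z 30 mm, y within 15 mm of 0. A lip 8 mm high bars the foot: lift the panel out along its own plane.
- rack: Fixed dark wooden rack frame, 170 (x) by 190 mm (y), holding a light wooden slotted insert. Origin on the table under its middle; x away from the robot at yaw 0, y along the slots, z up. The insert stays put but sits up to 7 mm off along the rack's x, either way, new each time; no reading shows it. End cheeks leave the panel 21 mm either way along y.
- far_slot (a point): Middle of the far slot's floor with the insert unshifted (x 20, y 0, z 55 mm in the rack's axes, which it shares); the real one is at the same height, up to 7 mm off along x. Slot 16 mm wide, 35 mm deep, square-edged, leaning 25 degrees from vertical, mouth towards -x. The insert's top face is square to the slots; solid wood 25 mm beyond this slot and 29 mm before it.
- near_slot (a point): Middle of the floor of the near slot, unshifted: a like slot 45 mm nearer the robot, to be left empty. Axes as the rack's.
- mallet_center (a point): Carver's mallet, lying: round dark head 60 mm across and 85 mm long, handle 26 mm thick, 200 mm long in all; this point is about its middle, 30 mm above the table. A bystander.
- tin_center (a point): Closed steel tin, 76 mm across, 100 mm high, standing; this point is half-way up. A bystander.
- chisel_grip (a point): Carver's chisel with a light wooden handle, 200 mm long, lying beyond the work; this point is at the handle. A bystander.
Mind the look-alikes: they are no part of the job. What is meant by the part that bears panel_center is not purple, and is the smaller of those in its own colour.

How it is judged:
By the outcome, as a careful person would: the job done as asked, in the order asked, and still so for the second after the job is handed in, with the robot touching nothing.
It also fails if it takes over 45 s, if anything falls off the work surface, if the arm or the gripper's body presses on something with over 40 N, if the wrist force passes 120 N, or if a joint passes its speed limit or range.

## Working session

There is one attempt and no reset: what is moved stays moved. The work goes in short steps, Python scripts to look and compute and a tool call to move; the robot and the scene stay as the last step left them, time stands still between calls to the robot, and variables do not carry over. Pictures are saved under pics/ and viewed, at most 11 in all, crops included, and the job is handed in when it is done.

Besides the shell and the picture viewer there is one more tool, called after "Request:" as a command line: name --argument value ..., lists and objects as JSON in quotes. step_arm: Moves the arm, as the interface text tells. Its arguments: {"type":"object","properties":{"rows":{"type":"array"}},"required":["rows"]}

```bash
mkdir -p pics; ls; python3 - <<'E'
from plant import ctrl
import cv2,json
for n in("scene","top"):
    cv2.imwrite(f"pics/{n}1.png",ctrl.snapshot(n)[:,:,::-1])
    m=ctrl.camera_model(n);print(n,m)
print(ctrl.get_obs())
E
```

```text
pics
scene {'intrinsics': array([[431.7291653 ,   0.        , 318.44195396],
       [  0.        , 431.7291653 , 198.53783526],
       [  0.        ,   0.        ,   1.        ]]), 'distortion': array([-0.04487887,  0.        ,  0.        ,  0.        ,  0.        ]), 'R': array([[ 0.46540922,  0.88495934, -0.01553137],
       [ 0.52898818, -0.29218348, -0.79674357],
       [-0.70962367,  0.36259589, -0.60411792]]), 't': array([-0.29170894, -0.19718153,  1.7542958 ])}
top {'intrinsics': array([[497.9364442 ,   0.        , 313.46884947],
       [  0.        , 497.9364442 , 206.85316312],
       [  0.        ,   0.        ,   1.        ]]), 'distortion': array([-0.08270777,  0.        ,  0.        ,  0.        ,  0.        ]), 'R': array([[ 1.05700043e-05, -9.99994823e-01, -3.21782247e-03],
       [-9.97440517e-01,  2.19535136e-04, -7.15008214e-02],
       [ 7.15011576e-02,  3.21034227e-03, -9.97435350e-01]]), 't': array([0.0427882 , 0.54845307, 1.36824731])}
{'clock': 0.1, 'joint_pos': array([ 8.18810655e+01,  2.05880051e+01,  6.40445690e-01, -1.66554106e-02,
       -7.01350885e+01, -1.65066870e+01]), 'qvel': array([-0.0389407 , -0.14214086,  0.08662026,  0.00332364,  0.04752457,
       -0.02323133]), 'tau': array([-1.36247138e-03, -5.84164488e+01,  2.93751079e+01,  7.01552555e+00,
        1.02153546e-02, -5.36985181e-05]), 'tool_pos': array([0.28110207, 0.6131703 , 0.192423  ]), 'orientation': array([ 1.79916309e+02, -8.47179413e-03, -2.46312862e+01]), 'force': array([0.13269367, 0.34043561, 0.71103274]), 'moment': array([ 0.01240091, -0.0249595 , -0.01220666]), 'gripper_force': 0.0, 'opening': 0.08731322834092259}
```

View pics/scene1.png

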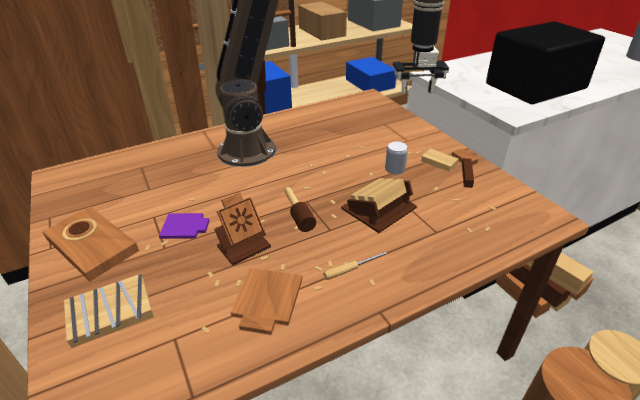

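View pics/top1.png

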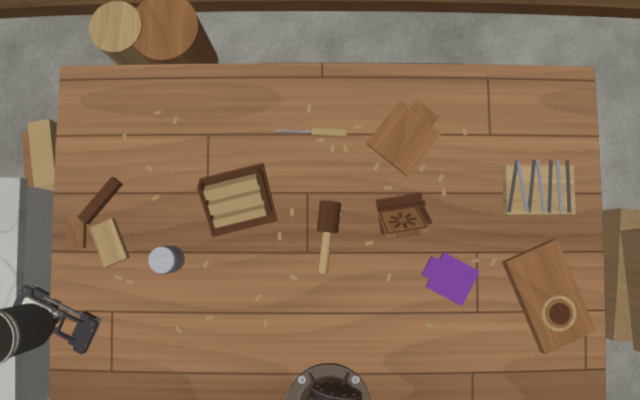

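The scene view shows the panel on the easel at about (240,220) and the rack at (380,203). In the top view they are at (403,217) and (237,200), with the mallet at (328,235) and the tin at (163,260). The purple panel and the large flat one are look-alikes. I'll zoom in on the real ones.

```bash
cat > h.py <<'E'
import numpy as np,cv2
from scipy.spatial.transform import Rotation as Ro
from plant import ctrl
def proj(m,X):
    X=np.atleast_2d(np.asarray(X,float))
    return cv2.projectPoints(X,cv2.Rodrigues(m["R"])[0],m["t"],m["intrinsics"],m["distortion"])[0][:,0]
def back(m,p,z):
    u=cv2.undistortPoints(np.array([[p]],float),m["intrinsics"],m["distortion"])[0,0]
    d=m["R"].T@[u[0],u[1],1]; c=-m["R"].T@m["t"]
    return c+d*(z-c[2])/d[2]
E
python3 - <<'E'
from h import *
t=cv2.imread("pics/top1.png");s=cv2.imread("pics/scene1.png")
def cr(im,x,y,w=100,h=75): return cv2.resize(im[y-h//2:y-h//2+h,x-w//2:x-w//2+w],(400,300),interpolation=cv2.INTER_CUBIC)
cv2.imwrite("pics/c1.png",np.vstack([np.hstack([cr(t,403,217),cr(t,237,200)]),np.hstack([cr(s,240,227),cr(s,380,203)])]))
m=ctrl.camera_model("top")
for p,z in (((403,219),.08),((237,200),.09),((328,235),.03),((163,260),.1)): print(p,back(m,p,z).round(3))
E
```

```text
(403, 219) [ 0.512 -0.196  0.08 ]
(237, 200) [0.562 0.246 0.09 ]
(328, 235) [0.47  0.003 0.03 ]
(163, 260) [0.403 0.438 0.1  ]
```

View pics/c1.png

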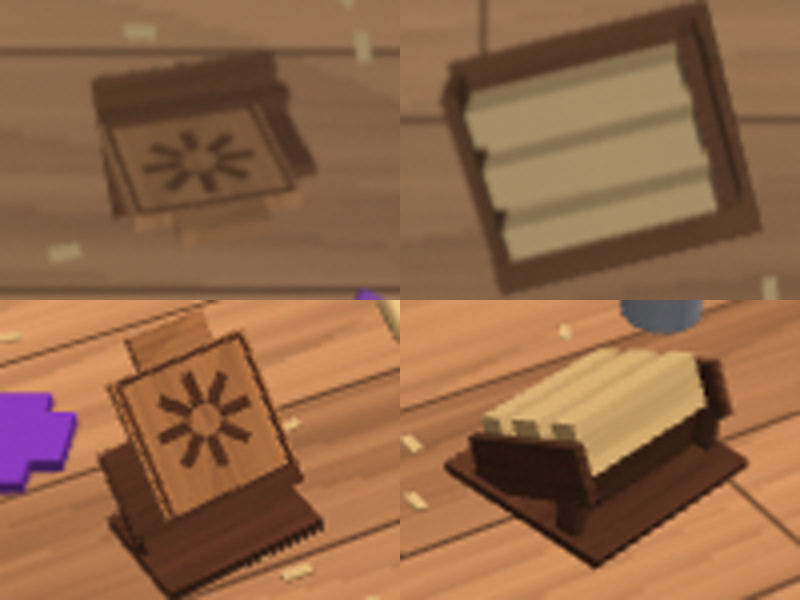

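The crop gives clear body corners for the panel in both views, and the base-plate corners of the rack. I'll fit both poses.

```bash
cat > fit.py <<'E'
from h import *
from scipy.optimize import least_squares
T,S=ctrl.camera_model("top"),ctrl.camera_model("scene")
tp=lambda l,x,y,ox=0,oy=0:np.array([(x-50+(u-ox)/4,y-37+(v-oy)/4) for u,v in l])
def panelpts(q):
    R=Ro.from_euler("ZY",[q[2],-35],degrees=True).as_matrix()
    f=np.array([q[0],q[1],.03])
    return np.array([f+R@[.006,s*.055,h] for s,h in((1,0),(-1,0),(-1,.115),(1,.115))])
at=tp([(105,125),(258,103),(297,190),(135,215)],403,217)
as_=tp([(300,475),(165,520),(110,385),(240,335)],240,227,0,300)
r=least_squares(lambda q:np.r_[(proj(T,panelpts(q))-at).ravel(),(proj(S,panelpts(q))-as_).ravel()],[.55,-.2,8])
print("panel foot",r.x.round(4),r.fun.reshape(-1,2).round(1).tolist())
def rk(q,z=.004): 
    R=Ro.from_euler("Z",q[2],degrees=True).as_matrix()
    return np.array([np.array([q[0],q[1],0])+R@[a*.085,b*.095,z] for a,b in((1,-1),(1,1),(-1,-1),(-1,1))])
sc=tp([(597,565),(747,462),(445,465)],380,203,400,300)
r2=least_squares(lambda q:(proj(S,rk(q)[:3])-sc).ravel(),[.56,.246,15])
print("rack",r2.x.round(4),r2.fun.reshape(-1,2).round(1).tolist())
print("rack in top",(proj(T,rk(r2.x))-[187,163]).round(1)*4+[400,0])
m=ctrl.camera_model("wrist");o=ctrl.get_obs()
Rt=Ro.from_euler("xyz",o["orientation"],degrees=True).as_matrix()
c=-m["R"].T@m["t"];print("cam in tool",Rt.T@(c-o["tool_pos"]),"axes",(m["R"]@Rt).round(3).tolist(),m["intrinsics"][0,0])
E
python3 fit.py
```

```text
panel foot [ 0.5403 -0.1921  7.1048] [[-0.7, -1.1], [0.3, -0.5], [1.5, 0.4], [-0.2, -0.5], [-0.5, -1.8], [0.2, 1.7], [-0.6, -1.3], [0.9, -2.3]]
rack [ 0.573   0.2568 14.2068] [[-0.1, -0.0], [0.5, -0.2], [-0.4, 0.1]]
rack in top [[704.8  -6. ]
 [446.4  60. ]
 [762.4 226. ]
 [501.2 292. ]]
cam in tool [ 8.41618885e-02  1.47230173e-04 -1.90574560e-01] axes [[0.001, 1.0, 0.0], [-0.95, 0.001, -0.312], [-0.312, 0.0, 0.95]] 342.557540114785
```

Request:
step_arm --rows '[[0, [24, -31, 4], [0, 0, -0.07]], [0, [48, -62, 8], [0, 0, -0.17]], [0, [72, -93, 12], [0, 0, -0.29]], [0, [96, -124, 16], [0, 0, -0.41]], [0, [120, -155, 20], [0, 0, -0.5]]]'

```text
clock: 0.52
tool_pos: [0.4018, 0.4568, 0.2131]
orientation: [180.0, -0.0, -53.6]
force: [1.0, 0.4, 1.4]
opening: 0.0877
gripper_force: 0.0
```

Request:
step_arm --rows '[[0, [28, -36, -2], [0, 0, -0.1]], [0, [56, -72, -4], [0, 0, -0.2]], [0, [84, -108, -6], [0, 0, -0.3]], [0, [112, -144, -8], [0, 0, -0.394]], [0, [135, -170, -10], [0, 0, -0.394]]]'

```text
clock: 0.93
tool_pos: [0.531, 0.2935, 0.2037]
orientation: [180.0, 0.0, -76.2]
force: [0.9, 0.5, 0.9]
opening: 0.0877
gripper_force: 0.0
```

Request:
step_arm --rows '[[0, [10, -15, 0], [0, 0, 0]], [0, [20, -30, -2], [0, 0, 0]], [0, [20, -33, -5], [0, 0, 0]], [0, [20, -33, -5], [0, 0, 0]], [0, [20, -33, -5], [0, 0, 0]]]'

```text
clock: 1.35
tool_pos: [0.5501, 0.2624, 0.1983]
orientation: [180.0, -0.0, -75.9]
force: [-0.2, 0.0, 0.1]
opening: 0.0878
gripper_force: 0.0
```

```bash
cat > snap.py <<'E'
import sys,pickle
from h import *
n=sys.argv[1]
o=ctrl.get_obs();m=ctrl.camera_model("wrist");im=ctrl.snapshot("wrist")
pickle.dump((o,m,im),open(n+".pkl","wb"))
cv2.imwrite(f"pics/{n}.png",cv2.resize(im[:,:,::-1],(800,500),interpolation=cv2.INTER_CUBIC))
print(o["clock"],o["tool_pos"],o["orientation"],o["force"])
E
python3 snap.py w1
```

```text
1.35 [0.55006205 0.26240602 0.19832081] [ 1.79953454e+02 -1.16748021e-02 -7.58741352e+01] [-0.20812312  0.03078356  0.06110162]
```

View pics/w1.png

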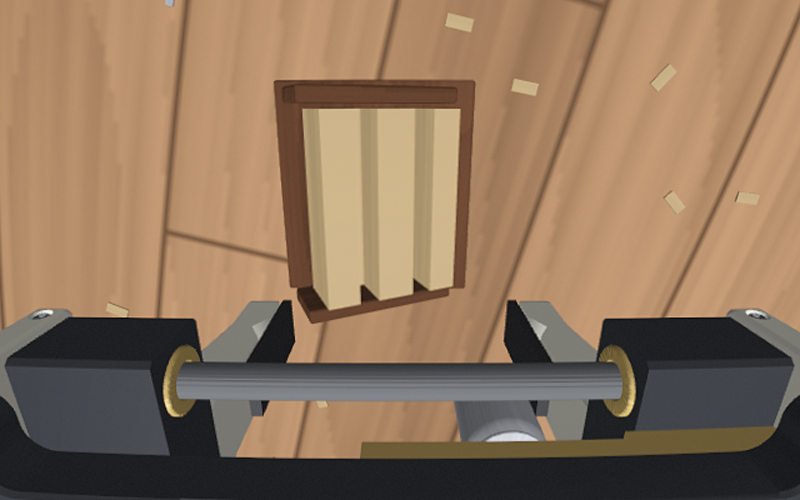

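The wrist view shows the insert square-on, with slot bands at about x=362–378 (far) and 414–430 (near), row 200, and the far face at 305–325. I'll compare these with the projected model to get the insert shift.

```bash
python3 - <<'E'
from h import *
import pickle
o,m,im=pickle.load(open("w1.pkl","rb"))
s,c=np.sin(np.radians(25)),np.cos(np.radians(25))
fl=np.array([20,55.]);mo=fl+35*np.array([-s,c]);u=np.array([c,s])
names=dict(floorFar=fl+8*u,floorNear=fl-8*u,edge=mo+33*u,farlip=mo+8*u,nearlip=mo-8*u,nb=mo-37*u,nb2=mo-53*u)
R=Ro.from_euler("Z",14.2,degrees=True).as_matrix();O=np.array([.573,.2568,0])
for k,(x,z) in names.items():
    P=[O+R@(np.array([x,y,z])/1000) for y in(-50,-20,10)]
    print(k,(x.round(1),z.round(1)),(proj(m,P)*1.25).round(1).tolist())
print("corners",[ (proj(m,[O+R@np.array([a*.085,b*.095,.004])])*1.25).round(0).tolist() for a in(1,-1) for b in (1,-1)])
for r in (110,140,170):
    g=im[r-2:r+3].mean((0,2));print(r*1.25,[(int(i*1.25),int(g[i])) for i in range(240,376,2)])
E
```

```text
floorFar (np.float64(27.3), np.float64(58.4)) [[333.4, 137.7], [335.2, 177.4], [336.9, 215.0]]
floorNear (np.float64(12.7), np.float64(51.6)) [[353.6, 137.0], [354.7, 176.0], [355.9, 212.9]]
edge (np.float64(35.1), np.float64(100.7)) [[312.3, 142.5], [315.0, 187.5], [317.5, 229.8]]
farlip (np.float64(12.5), np.float64(90.1)) [[348.4, 141.0], [349.9, 184.6], [351.3, 225.7]]
nearlip (np.float64(-2.0), np.float64(83.3)) [[370.2, 140.2], [371.1, 182.9], [371.9, 223.2]]
nb (np.float64(-28.3), np.float64(71.1)) [[407.6, 138.8], [407.3, 180.0], [407.1, 219.0]]
nb2 (np.float64(-42.8), np.float64(64.3)) [[427.0, 138.2], [426.2, 178.5], [425.5, 216.8]]
corners [[[290.0, 286.0]], [[273.0, 79.0]], [[463.0, 286.0]], [[473.0, 79.0]]]
137.5 [(300, 67), (302, 67), (305, 153), (307, 147), (310, 139), (312, 140), (315, 144), (317, 144), (320, 171), (322, 175), (325, 175), (327, 174), (330, 175), (332, 175), (335, 174), (337, 174), (340, 174), (342, 175), (345, 175), (347, 175), (350, 175), (352, 175), (355, 175), (357, 174), (360, 160), (362, 140), (365, 139), (367, 139), (370, 141), (372, 145), (375,
[... 1376 characters left out ...]
22, 153), (325, 177), (327, 176), (330, 176), (332, 176), (335, 176), (337, 177), (340, 176), (342, 176), (345, 176), (347, 177), (350, 177), (352, 177), (355, 176), (357, 178), (360, 175), (362, 147), (365, 140), (367, 139), (370, 141), (372, 146), (375, 144), (377, 157), (380, 177), (382, 176), (385, 176), (387, 176), (390, 176), (392, 176), (395, 176), (397, 176), (400, 176), (402, 177), (405, 176), (407, 177), (410, 176), (412, 170), (415, 139), (417, 140), (420, 140), (422, 143), (425, 147), (427, 143), (430, 146), (432, 176), (435, 176), (437, 176), (440, 176), (442, 176), (445, 176), (447, 176), (450, 176), (452, 177), (455, 151), (457, 77), (460, 80), (462, 81), (465, 80), (467, 80)]
```

Edge, near lip and near-slot lips all sit about 6.5 px off the model, so the insert is shifted about −4.4 mm in x. I'll refine that later with the panel in hand. Next is the pre-grasp at the easel.

Request:
step_arm --rows '[[0, [-8, -38, 15], [0, 0, -0.03]], [0, [-16, -77, 30], [0, 0, -0.06]], [0, [-24, -116, 40], [0, 0, -0.09]], [0, [-32, -155, 40], [0, 0, -0.124]], [0, [-40, -195, 40], [0, 0, -0.124]]]'

```text
clock: 1.82
tool_pos: [0.51, 0.0674, 0.2399]
orientation: [-179.9, 0.0, -82.9]
force: [1.0, -0.5, -0.4]
opening: 0.0872
gripper_force: 0.0
```

Request:
step_arm --rows '[[0, [-8, -38, 0], [0.008, -0.06, 0]], [0, [-16, -76, 0], [0.015, -0.12, 0]], [0, [-24, -114, 0], [0.023, -0.18, 0]], [0, [-32, -152, 0], [0.03, -0.24, 0]], [0, [-40, -190, 0], [0.038, -0.303, 0]]]'

```text
clock: 2.23
tool_pos: [0.4699, -0.1229, 0.2396]
orientation: [-162.2, -0.0, -82.8]
force: [1.4, -1.3, 0.2]
opening: 0.0875
gripper_force: 0.0
```

Request:
step_arm --rows '[[0, [-15, -28, -15], [0.013, -0.1, 0]], [0, [-29, -56, -30], [0.026, -0.2, 0]], [0, [-43, -84, -46], [0.038, -0.303, 0]], [0, [-43, -84, -46], [0.038, -0.303, 0]], [0, [-43, -84, -46], [0.038, -0.303, 0]]]'

```text
clock: 2.65
tool_pos: [0.425, -0.2075, 0.1913]
orientation: [-144.9, 0.1, -83.1]
force: [-0.6, 1.1, 0.1]
opening: 0.0875
gripper_force: 0.0
```

```bash
python3 snap.py w2; python3 - <<'E'
from h import *
import pickle
o,m,im=pickle.load(open("w2.pkl","rb"))
R=Ro.from_euler("ZY",[7.1,-35],degrees=True).as_matrix();f=np.array([.5403,-.1921,.03])
print(o["joint_pos"])
for p in ((6,55,115),(6,-55,115),(6,30,140),(6,-30,140),(-6,30,140),(-6,-30,140),(6,55,0),(6,-55,0)): print(p,(proj(m,f+R@(np.array(p)/1000))*1.25).round(1)[0])
E
```

```text
2.65 [ 0.42499924 -0.20751397  0.19134181] [-1.44860536e+02  6.24596494e-02 -8.30577470e+01] [-0.64530266  1.07829536  0.13089067]
[-15.45671104 -14.28412116 -38.09263916 -22.42396351 -35.24827971
  37.21733621]
(6, 55, 115) [385.2 312. ]
(6, -55, 115) [383.  155.6]
(6, 30, 140) [383.5 294.8]
(6, -30, 140) [382.  202.8]
(-6, 30, 140) [402.2 294.8]
(-6, -30, 140) [402.2 202.7]
(6, 55, 0) [388.9 257.4]
(6, -55, 0) [387.7 141.1]
```

View pics/w2.png

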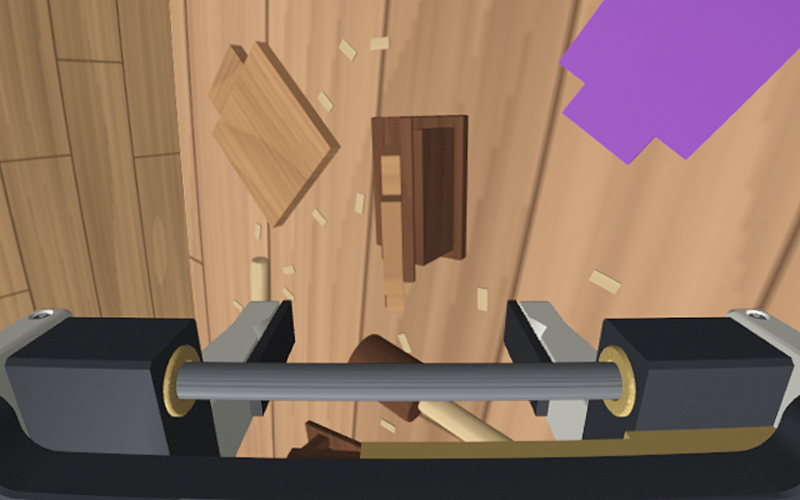

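The wrist view puts the panel edge-on at (381–401, 155–310), within about 2 mm of the prediction. I'll go down over the crest.

Request:
step_arm --rows '[[0, [14, 2, -18], [0, 0, 0]], [0, [28, 3, -36], [0, 0, 0]], [0, [42, 5, -54], [0, 0, 0]], [0, [54, 6, -71], [0, 0, 0]], [0, [54, 6, -71], [0, 0, 0]]]'

```text
clock: 3.12
tool_pos: [0.4829, -0.1984, 0.1189]
orientation: [-145.3, 0.2, -82.8]
force: [0.6, 0.4, -0.0]
opening: 0.0874
gripper_force: 0.0
```

Request:
step_arm --rows '[[0.4, [0, 0, 0], [0, 0, 0]], [0.6, [0, 0, 0], [0, 0, 0]], [0.8, [0, 0, 0], [0, 0, 0]], [1, [0, 0, 0], [0, 0, 0]], [1, [0, 0, 0], [0, 0, 0]]]'

```text
clock: 3.53
tool_pos: [0.4816, -0.2005, 0.1229]
orientation: [-144.9, 0.0, -82.9]
force: [0.8, -0.5, -0.0]
opening: 0.06
gripper_force: 0.0
```

Request:
step_arm --rows '[[1, [0, 0, 0], [0, 0, 0]], [1, [0, 0, 0], [0, 0, 0]], [1, [0, 0, 0], [0, 0, 0]], [1, [0, 0, 0], [0, 0, 0]], [1, [0, 0, 0], [0, 0, 0]]]'

```text
clock: 3.95
tool_pos: [0.4814, -0.2007, 0.1218]
orientation: [-145.0, 0.1, -82.9]
force: [0.1, 0.6, -0.7]
opening: 0.0264
gripper_force: 0.0
```

Request:
step_arm --rows '[[1, [0, 0, 0], [0, 0, 0]], [1, [0, 0, 0], [0, 0, 0]], [1, [0, 0, 0], [0, 0, 0]], [1, [0, 0, 0], [0, 0, 0]], [1, [0, 0, 0], [0, 0, 0]]]'

```text
clock: 4.37
tool_pos: [0.4814, -0.2006, 0.1217]
orientation: [-145.0, 0.1, -82.9]
force: [-0.6, -0.5, 0.2]
opening: 0.0006
gripper_force: 0.0
```

The fingers shut on nothing, so I'll look.

```bash
python3 snap.py w3; python3 - <<'E'
from h import *
s=ctrl.snapshot("scene")[:,:,::-1];t=ctrl.snapshot("top")[:,:,::-1]
a=cv2.imread("pics/w3.png")
c=lambda im,x,y:cv2.resize(im[y-75:y+75,x-100:x+100],(400,300),interpolation=cv2.INTER_CUBIC)
cv2.imwrite("pics/c3.png",np.vstack([cv2.resize(a,(480,300))[:,:400] if 0 else np.hstack([c(s,240,220),c(t,403,217)]),np.hstack([cv2.resize(a,(480,300)),np.zeros((300,320,3),np.uint8)])]))
E
```

```text
4.3667 [ 0.48143978 -0.2005616   0.12170052] [-1.45011911e+02  5.89169032e-02 -8.29341656e+01] [-0.62117215 -0.47881346  0.21285893]
```

View pics/c3.png

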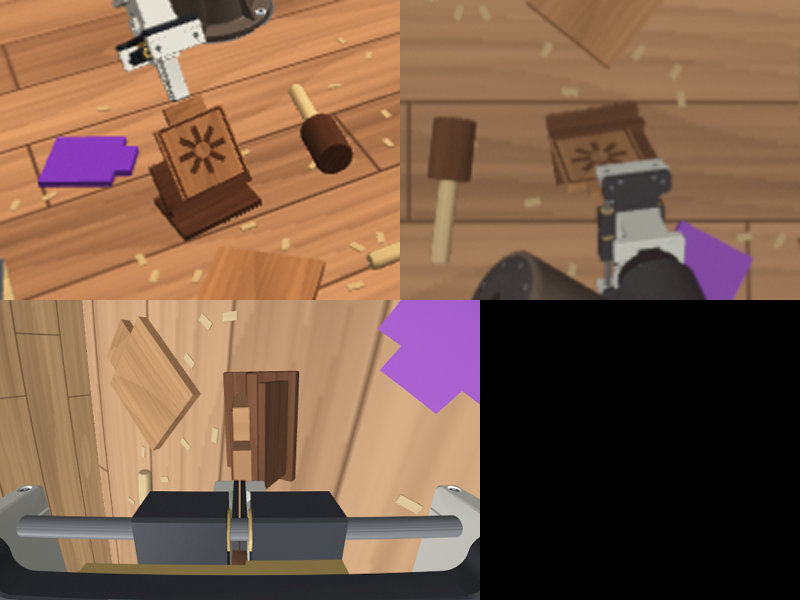

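```bash
python3 - <<'E'
from h import *
o=ctrl.get_obs();R=Ro.from_euler("xyz",o["orientation"],degrees=True).as_matrix()
S,T=ctrl.camera_model("scene"),ctrl.camera_model("top");W=ctrl.camera_model("wrist")
for d in(0,-.019,-.04):
    P=o["tool_pos"]+R@[0,0,d];print(d,P.round(4),"scene crop",((proj(S,P)-[140,145])*2).round(),"top crop",((proj(T,P)-[303,142])*2).round(),"wrist crop",(proj(W,P)*.75+[0,300]).round())
Rp=Ro.from_euler("ZY",[7.1,-35],degrees=True).as_matrix();f=np.array([.5403,-.1921,.03])
for q in((6,0,0),(6,55,0),(6,-55,0),(6,55,115),(6,-55,115),(6,30,140),(6,-30,140)):
    P=f+Rp@(np.array(q)/1000);print(q,((proj(S,P)-[140,145])*2).round(),((proj(T,P)-[303,142])*2).round(),(proj(W,P)*.75+[0,300]).round())
E
```

```text
0 [ 0.4815 -0.2006  0.1217] scene crop [[189. 120.]] top crop [[209. 176.]] wrist crop [[238. 473.]]
-0.019 [ 0.4706 -0.2019  0.1373] scene crop [[184. 108.]] top crop [[213. 184.]] wrist crop [[238. 483.]]
-0.04 [ 0.4587 -0.2034  0.1545] scene crop [[179.  95.]] top crop [[217. 193.]] wrist crop [[237. 497.]]
(6, 0, 0) [[217. 188.]] [[190. 131.]] [[236. 437.]]
(6, 55, 0) [[249. 174.]] [[151. 136.]] [[237. 478.]]
(6, -55, 0) [[183. 203.]] [[230. 126.]] [[236. 391.]]
(6, 55, 115) [[222. 103.]] [[167. 182.]] [[236. 535.]]
(6, -55, 115) [[154. 130.]] [[252. 172.]] [[235. 407.]]
(6, 30, 140) [[201.  93.]] [[191. 191.]] [[235. 528.]]
(6, -30, 140) [[163. 107.]] [[237. 185.]] [[234. 451.]]
```

```bash
python3 - <<'E'
from h import *
import pickle
o,m,im=pickle.load(open("w3.pkl","rb"))
s=ctrl.snapshot("scene")[:,:,::-1]
a=cv2.resize(im[130:280,270:370,::-1],(400,600),interpolation=cv2.INTER_CUBIC)
b=cv2.resize(s[150:240,200:260],(400,600),interpolation=cv2.INTER_CUBIC)
cv2.imwrite("pics/c4.png",np.hstack([a,b])); o=ctrl.get_obs();print(o["opening"],o["gripper_force"],o["clock"])
E
```

```text
0.0004341532597340384 0.0 4.5667
```

View pics/c4.png

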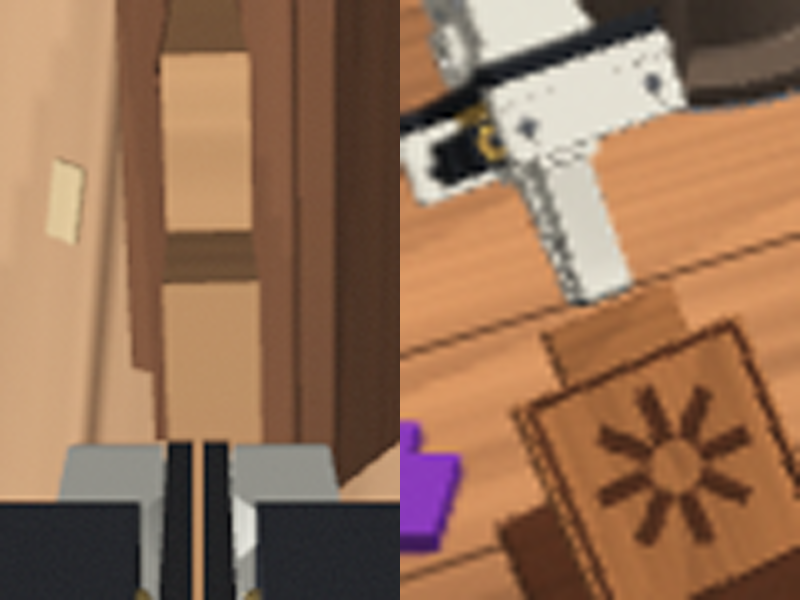

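```bash
python3 - <<'E'
from h import *
o=ctrl.get_obs();R=Ro.from_euler("xyz",o["orientation"],degrees=True).as_matrix()
S=ctrl.camera_model("scene");W=ctrl.camera_model("wrist")
for d in(0,-.01,-.02,-.03,-.04):
    print(d,"scene back tip (want 226,195.7 / 235,192.7)",[proj(S,o["tool_pos"]+R@[x,-.021,d]).round(1).tolist() for x in(.0095,-.0095)],"wrist (want 311..327,240)",[proj(W,o["tool_pos"]+R@[.0095,y,d]).round(1).tolist() for y in (-.007,.007)])
E
```

```text
0 scene back tip (want 226,195.7 / 235,192.7) [[[233.5, 205.9]], [[239.4, 203.5]]] wrist (want 311..327,240) [[[305.4, 215.5]], [[328.7, 215.5]]]
-0.01 scene back tip (want 226,195.7 / 235,192.7) [[[232.2, 202.7]], [[238.1, 200.3]]] wrist (want 311..327,240) [[[304.7, 221.9]], [[329.2, 221.9]]]
-0.02 scene back tip (want 226,195.7 / 235,192.7) [[[230.9, 199.5]], [[236.9, 197.1]]] wrist (want 311..327,240) [[[304.0, 228.9]], [[329.8, 228.9]]]
-0.03 scene back tip (want 226,195.7 / 235,192.7) [[[229.7, 196.2]], [[235.7, 193.9]]] wrist (want 311..327,240) [[[303.2, 236.8]], [[330.4, 236.8]]]
-0.04 scene back tip (want 226,195.7 / 235,192.7) [[[228.4, 193.0]], [[234.4, 190.7]]] wrist (want 311..327,240) [[[302.3, 245.5]], [[331.0, 245.5]]]
```

The fingertips stop just above the crest, because the true tips lie about 33 mm behind the reported TCP; both cameras agree. The panel hasn't moved. I'll open, go 33 mm further along the panel plane, and grip.

Request:
step_arm --rows '[[0.3, [0, 0, 0], [0, 0, 0]], [0.3, [0, 0, 0], [0, 0, 0]], [0.3, [0, 0, 0], [0, 0, 0]], [0.3, [0, 0, 0], [0, 0, 0]], [0.3, [0, 0, 0], [0, 0, 0]]]'

```text
clock: 4.98
tool_pos: [0.4815, -0.2006, 0.1218]
orientation: [-145.0, 0.1, -82.9]
force: [-0.0, 0.8, 0.9]
opening: 0.0286
gripper_force: 0.0
```

Request:
step_arm --rows '[[0.3, [-2, 0, -1], [0, 0, 0]], [0.3, [3, 0, -8], [0, 0, 0]], [0.3, [8, 1, -15], [0, 0, 0]], [0.3, [13, 2, -22], [0, 0, 0]], [0.3, [17, 2, -29], [0, 0, 0]]]'

```text
clock: 5.4
tool_pos: [0.499, -0.1984, 0.0916]
orientation: [-145.0, 0.1, -82.9]
force: [0.1, -0.5, 0.2]
opening: 0.0591
gripper_force: 0.0
```

Request:
step_arm --rows '[[0.3, [0, 0, 0], [0, 0, 0]], [1, [0, 0, 0], [0, 0, 0]], [1, [0, 0, 0], [0, 0, 0]], [1, [0, 0, 0], [0, 0, 0]], [1, [0, 0, 0], [0, 0, 0]]]'

```text
clock: 5.82
tool_pos: [0.4985, -0.1986, 0.0931]
orientation: [-145.0, 0.0, -82.9]
force: [-0.0, -0.4, 0.5]
opening: 0.0401
gripper_force: 0.0
```

Request:
step_arm --rows '[[1, [0, 0, 0], [0, 0, 0]], [1, [0, 0, 0], [0, 0, 0]], [1, [0, 0, 0], [0, 0, 0]], [1, [0, 0, 0], [0, 0, 0]], [1, [0, 0, 0], [0, 0, 0]]]'

```text
clock: 6.23
tool_pos: [0.4992, -0.1987, 0.0934]
orientation: [-144.9, 0.0, -82.9]
force: [1.5, 1.6, 1.7]
opening: 0.0119
gripper_force: 29.9
```

Gripped at 11.9 mm with 30 N. I'll lift along the panel's plane, then carry it high across to the rack.

Request:
step_arm --rows '[[1, [-5, -1, 7], [0, 0, 0]], [1, [-12, -1, 17], [0, 0, 0]], [1, [-20, -2, 28], [0, 0, 0]], [1, [-27, -3, 39], [0, 0, 0]], [1, [-34, -4, 49], [0, 0, 0]]]'

```text
clock: 6.65
tool_pos: [0.4645, -0.2026, 0.1426]
orientation: [-145.0, 0.0, -82.9]
force: [3.1, 1.1, -2.0]
opening: 0.0119
gripper_force: 29.9
```

Request:
step_arm --rows '[[1, [0, 10, 25], [0, 0, 0]], [1, [5, 40, 50], [0, 0, 0]], [1, [12, 75, 72], [0, 0, 0]], [1, [18, 112, 88], [0, 0, 0]], [1, [25, 150, 93], [0, 0, 0]]]'

```text
clock: 7.07
tool_pos: [0.4772, -0.1147, 0.2137]
orientation: [-145.2, -0.0, -83.1]
force: [-0.5, -0.7, -1.7]
opening: 0.0117
gripper_force: 29.9
```

Request:
step_arm --rows '[[1, [7, 38, 0], [0, 0, 0.025]], [1, [14, 76, 0], [0, 0, 0.05]], [1, [21, 114, 0], [0, 0, 0.075]], [1, [28, 152, 0], [0, 0, 0.1]], [1, [35, 190, 0], [0, 0, 0.124]]]'

```text
clock: 7.48
tool_pos: [0.514, 0.0763, 0.2171]
orientation: [-145.5, 0.2, -75.7]
force: [1.5, -1.3, -1.9]
opening: 0.0122
gripper_force: 29.9
```

Request:
step_arm --rows '[[1, [3, 36, 0], [-0.011, 0.042, 0]], [1, [6, 70, -8], [-0.022, 0.085, 0]], [1, [10, 100, -16], [-0.033, 0.13, 0]], [1, [10, 110, -26], [-0.043, 0.169, 0]], [1, [10, 110, -30], [-0.043, 0.169, 0]]]'

```text
clock: 7.9
tool_pos: [0.5249, 0.1874, 0.1853]
orientation: [-155.8, 0.1, -75.7]
force: [0.7, 1.3, -1.9]
opening: 0.0119
gripper_force: 29.9
```

Request:
step_arm --rows '[[1, [0, 0, 0], [0, 0, 0]], [1, [0, 0, 0], [0, 0, 0]], [1, [0, 0, 0], [0, 0, 0]], [1, [0, 0, 0], [0, 0, 0]], [1, [0, 0, 0], [0, 0, 0]]]'

```text
clock: 8.32
tool_pos: [0.5239, 0.1828, 0.1865]
orientation: [-155.6, 0.1, -75.9]
force: [-0.1, -0.2, -0.9]
opening: 0.012
gripper_force: 29.9
```

Request:
step_arm --rows '[[1, [0, 5, 5], [0, 0, 0]], [1, [1, 20, 6], [0, 0, 0]], [1, [2, 40, 6], [0.003, -0.01, 0]], [1, [2, 57, 6], [0.003, -0.01, 0]], [1, [2, 62, 6], [0.003, -0.01, 0]]]'

```text
clock: 8.73
tool_pos: [0.5265, 0.2478, 0.193]
orientation: [-154.9, 0.2, -75.8]
force: [-0.4, -1.1, -0.9]
opening: 0.0115
gripper_force: 29.9
```

Request:
step_arm --rows '[[1, [0, 0, 0], [0, 0, 0]], [1, [0, 0, 0], [0, 0, 0]], [1, [0, 0, 0], [0, 0, 0]], [1, [0, 0, 0], [0, 0, 0]], [1, [0, 0, 0], [0, 0, 0]]]'

```text
clock: 9.15
tool_pos: [0.5261, 0.2451, 0.1921]
orientation: [-155.0, 0.1, -75.9]
force: [0.3, 0.2, -1.9]
opening: 0.012
gripper_force: 29.9
```

```bash
python3 snap.py w5; python3 - <<'E'
from h import *
import pickle
o,m,im=pickle.load(open("w5.pkl","rb"))
s,c=np.sin(np.radians(25)),np.cos(np.radians(25))
fl=np.array([15.6,55.]);mo=fl+35*np.array([-s,c]);u=np.array([c,s])
R=Ro.from_euler("Z",14.2,degrees=True).as_matrix();O=np.array([.573,.2568,0])
cam=R.T@(-m["R"].T@m["t"]-O);print("cam in rack",cam.round(3))
V=lambda x:((np.array(x)-[220,60])*[4,4]).round(0).tolist()
for k,(x,z) in dict(edge=mo+33*u,farlip=mo+8*u,nearlip=mo-8*u,nb=mo-37*u,nb2=mo-53*u).items():
    print(k,V(proj(m,[O+R@(np.array([x,y,z])/1000) for y in(-70,-60,-45)])))
Rt=Ro.from_euler("xyz",o["orientation"],degrees=True).as_matrix()
print("panel foot",[V(proj(m,o["tool_pos"]+Rt@[.055,y,d]))[0] for y in(-.006,.006) for d in(.0758,.0758-.115)], (R.T@(o["tool_pos"]+Rt@[0,0,.0758]-O)).round(4))
cv2.imwrite("pics/c5.png",cv2.resize(im[60:210,220:420,::-1],(800,600),interpolation=cv2.INTER_CUBIC))
E
```

```text
9.15 [0.52606302 0.24510331 0.1920999 ] [-1.55006884e+02  1.33691130e-01 -7.58877271e+01] [ 0.31300733  0.19106184 -1.90320037]
cam in rack [-0.13  -0.085  0.365]
edge [[238.0, 165.0], [239.0, 212.0], [242.0, 280.0]]
farlip [[353.0, 164.0], [353.0, 211.0], [354.0, 280.0]]
nearlip [[427.0, 164.0], [426.0, 211.0], [426.0, 280.0]]
nb [[560.0, 164.0], [559.0, 211.0], [556.0, 280.0]]
nb2 [[634.0, 164.0], [631.0, 211.0], [628.0, 280.0]]
panel foot [[359.0, 256.0], [333.0, 371.0], [421.0, 256.0], [440.0, 371.0]] [-0.0163  0.0003  0.1234]
```

View pics/c5.png

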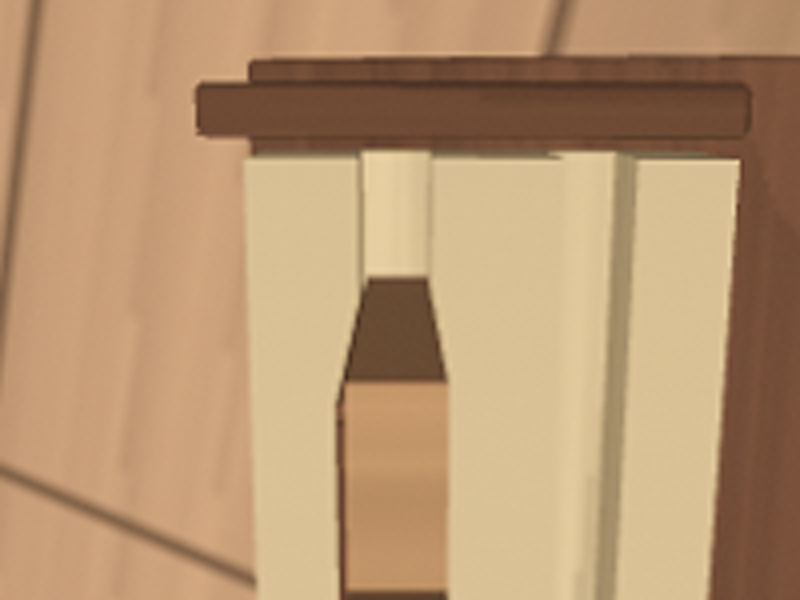

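The view looks straight down the far slot (columns 361–432, centre about 397). The panel's foot is centred at about 399, so it is aligned to well under 1 mm. I'll descend along the slot's axis.

Request:
step_arm --rows '[[1, [4.1, 1, -9.1], [0, 0, 0]], [1, [8.2, 2.1, -18.1], [0, 0, 0]], [1, [12.3, 3.1, -27.2], [0, 0, 0]], [1, [16.4, 4.1, -36.3], [0, 0, 0]], [1, [18.4, 4.7, -40.8], [0, 0, 0]]]'

```text
clock: 9.62
tool_pos: [0.5445, 0.2498, 0.1501]
orientation: [-155.1, 0.1, -75.9]
force: [-0.5, -0.4, -1.8]
opening: 0.0124
gripper_force: 29.9
```

Request:
step_arm --rows '[[1, [1.6, 0.4, -3.6], [0, 0, 0]], [1, [3.3, 0.8, -7.3], [0, 0, 0]], [1, [4.9, 1.2, -10.9], [0, 0, 0]], [1, [6.6, 1.7, -14.5], [0, 0, 0]], [1, [6.6, 1.7, -14.5], [0, 0, 0]]]'

```text
clock: 10.03
tool_pos: [0.5511, 0.2519, 0.1361]
orientation: [-155.0, 0.1, -75.9]
force: [0.8, 0.2, -1.8]
opening: 0.0115
gripper_force: 29.9
```

Request:
step_arm --rows '[[1, [1, 0.3, -2.3], [0, 0, 0]], [1, [2.1, 0.5, -4.5], [0, 0, 0]], [1, [3.1, 0.8, -6.8], [0, 0, 0]], [1, [4.1, 1, -9.1], [0, 0, 0]], [1, [4.1, 1, -9.1], [0, 0, 0]]]'

```text
clock: 10.45
tool_pos: [0.5551, 0.2529, 0.127]
orientation: [-155.0, 0.1, -75.8]
force: [-0.6, -0.1, -2.0]
opening: 0.0118
gripper_force: 29.9
```

Request:
step_arm --rows '[[1, [0.5, 0.1, -1], [0, 0, 0]], [1, [0.8, 0.2, -1.8], [0, 0, 0]], [1, [0.8, 0.2, -1.8], [0, 0, 0]], [1, [0.8, 0.2, -1.8], [0, 0, 0]], [1, [0.8, 0.2, -1.8], [0, 0, 0]]]'

```text
clock: 10.87
tool_pos: [0.556, 0.2533, 0.1259]
orientation: [-155.0, 0.1, -75.8]
force: [-0.0, -0.7, -1.1]
opening: 0.0116
gripper_force: 29.9
```

Request:
step_arm --rows '[[1, [0.4, 0.1, -0.9], [0, 0, 0]], [1, [0.8, 0.2, -1.8], [0, 0, 0]], [1, [0.8, 0.2, -1.8], [0, 0, 0]], [1, [0.8, 0.2, -1.8], [0, 0, 0]], [1, [0.8, 0.2, -1.8], [0, 0, 0]]]'

```text
clock: 11.28
tool_pos: [0.5571, 0.2546, 0.1253]
orientation: [-154.9, 0.2, -75.8]
force: [-7.7, 1.5, 7.5]
opening: 0.012
gripper_force: 30.0
```

Request:
step_arm --rows '[[1, [0.4, 0.1, -0.9], [0, 0, 0]], [1, [0.8, 0.2, -1.8], [0, 0, 0]], [1, [0.8, 0.2, -1.8], [0, 0, 0]], [1, [0.8, 0.2, -1.8], [0, 0, 0]], [1, [0.8, 0.2, -1.8], [0, 0, 0]]]'

```text
clock: 11.7
tool_pos: [0.5584, 0.2563, 0.1254]
orientation: [-154.7, 0.3, -75.7]
force: [-17.5, -0.1, 20.3]
opening: 0.0121
gripper_force: 30.1
```

Contact is axial: about 26 N, with no further advance, at the expected floor height (within 2 mm). I'll ease off the load, then release.

Request:
step_arm --rows '[[1, [-0.4, -0.1, 0.9], [0, 0, 0]], [1, [-0.8, -0.2, 1.8], [0, 0, 0]], [1, [-0.8, -0.2, 1.8], [0, 0, 0]], [1, [-0.8, -0.2, 1.8], [0, 0, 0]], [1, [-0.8, -0.2, 1.8], [0, 0, 0]]]'

```text
clock: 12.12
tool_pos: [0.5572, 0.2545, 0.125]
orientation: [-154.9, 0.2, -75.8]
force: [-6.9, 1.2, 7.4]
opening: 0.0117
gripper_force: 29.9
```

```bash
python3 snap.py w6; python3 - <<'E'
from h import *
import pickle
o,m,im=pickle.load(open("w6.pkl","rb"));print(o["moment"])
s=ctrl.snapshot("scene")[:,:,::-1]
a=cv2.resize(im[60:260,240:400,::-1],(400,500),interpolation=cv2.INTER_CUBIC)
b=cv2.resize(s[130:255,330:430],(400,500),interpolation=cv2.INTER_CUBIC)
cv2.imwrite("pics/c6.png",np.hstack([a,b]))
E
```

```text
12.1167 [0.55719016 0.25453909 0.12498994] [-154.90931924    0.18831255  -75.79058045] [-6.94802183  1.1575013   7.37274231]
[0.19885791 2.61006141 0.27908211]
```

View pics/c6.png

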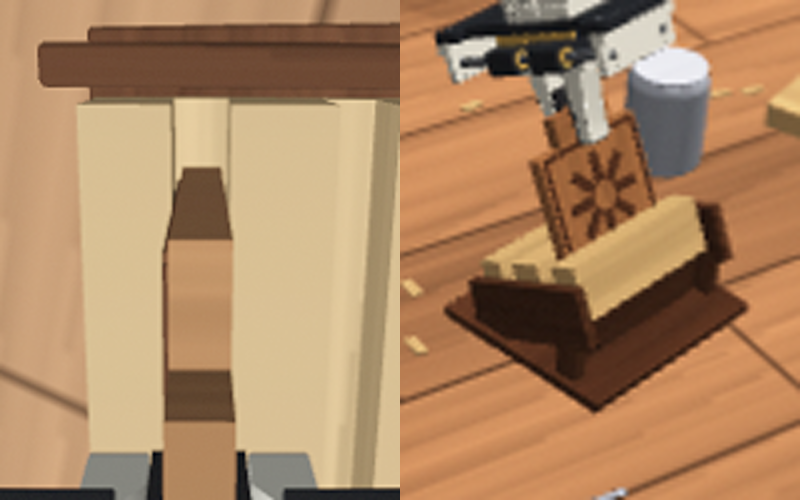

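The panel stands in the far slot, crest up and apparently home. There is a small side load, so I'll relieve it about 1 mm and press again to confirm it's on the floor.

Request:
step_arm --rows '[[1, [-0.9, -0.2, -0.4], [0, 0, 0]], [1, [-0.9, -0.2, -0.4], [0, 0, 0]], [1, [-0.5, 0, -1.3], [0, 0, 0]], [1, [-0.1, 0, -2.2], [0, 0, 0]], [1, [-0.1, 0, -2.2], [0, 0, 0]]]'

```text
clock: 12.63
tool_pos: [0.5579, 0.2554, 0.125]
orientation: [-154.7, 0.2, -75.7]
force: [-19.2, -1.6, 24.6]
opening: 0.0118
gripper_force: 30.1
```

Request:
step_arm --rows '[[1, [-0.9, 0, 2], [0, 0, 0]], [1, [-0.9, 0, 2], [0, 0, 0]], [1, [-0.9, 0, 2.2], [0, 0, 0]], [0.4, [-0.9, 0, 2.2], [0, 0, 0]], [0.4, [-0.9, 0, 2.2], [0, 0, 0]]]'

```text
clock: 13.05
tool_pos: [0.5558, 0.2534, 0.1236]
orientation: [-155.0, 0.1, -75.9]
force: [-0.4, 0.3, -0.9]
opening: 0.0204
gripper_force: 0.0
```

Request:
step_arm --rows '[[0.4, [0, 0, 0], [0, 0, 0]], [0.4, [0, 0, 0], [0, 0, 0]], [0.4, [0, 0, 0], [0, 0, 0]], [0.4, [0, 0, 0], [0, 0, 0]], [0.4, [0, 0, 0], [0, 0, 0]]]'

```text
clock: 13.47
tool_pos: [0.5557, 0.2534, 0.1239]
orientation: [-155.0, 0.1, -75.9]
force: [-0.3, 0.0, 0.8]
opening: 0.0505
gripper_force: 0.0
```

```bash
python3 snap.py w7; python3 - <<'E'
import pickle,numpy as np,cv2
from h import *
a=pickle.load(open("w6.pkl","rb"));b=pickle.load(open("w7.pkl","rb"))
m=b[1]
Rt=Ro.from_euler("xyz",a[0]["orientation"],degrees=True).as_matrix()
P=[a[0]["tool_pos"]+Rt@[.055,y,d] for y in(-.006,.006) for d in(.03,-.039)]
print("panel pts before/after if unmoved",proj(a[1],P).round(1).tolist(),proj(m,P).round(1).tolist())
c=lambda im:im[60:260,240:400,::-1]
s=ctrl.snapshot("scene")[:,:,::-1]
cv2.imwrite("pics/c7.png",np.hstack([cv2.resize(c(a[2]),(260,325)),cv2.resize(c(b[2]),(260,325)),cv2.resize(s[130:255,330:430],(260,325),interpolation=cv2.INTER_CUBIC)]))
E
```

```text
13.4667 [0.55574228 0.25344644 0.12387899] [-1.55020670e+02  1.18588671e-01 -7.58516230e+01] [-0.33961223  0.0271643   0.83153514]
panel pts before/after if unmoved [[307.9, 132.1], [303.3, 152.7], [326.7, 132.1], [330.1, 152.7]] [[304.7, 133.3], [299.1, 154.2], [323.5, 133.3], [325.8, 154.2]]
```

View pics/c7.png

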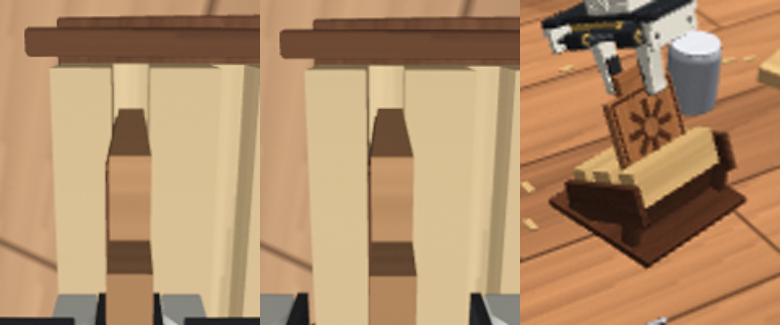

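Released, and the panel stands unmoved in the far slot. I'll retreat along the panel's plane.

Request:
step_arm --rows '[[0.4, [-6, -1.6, 13.6], [0, 0, 0]], [0.4, [-14, -3.6, 31.7], [0, 0, 0]], [0.4, [-23, -5.7, 49.8], [0, 0, 0]], [0.4, [-33, -8.3, 72.5], [0, 0, 0]], [0.4, [-45, -11.4, 99.7], [0, 0, 0]]]'

```text
clock: 13.98
tool_pos: [0.5097, 0.2415, 0.2233]
orientation: [-155.2, 0.1, -75.9]
force: [0.6, 0.4, -0.2]
opening: 0.0526
gripper_force: 0.0
```

Request:
step_arm --rows '[[0.4, [0, 0, 0], [0, 0, 0]], [0.4, [0, 0, 0], [0, 0, 0]], [0.4, [0, 0, 0], [0, 0, 0]], [0.4, [0, 0, 0], [0, 0, 0]], [0.4, [0, 0, 0], [0, 0, 0]]]'

```text
clock: 14.4
tool_pos: [0.5106, 0.2415, 0.2224]
orientation: [-155.1, 0.0, -75.9]
force: [0.1, 0.2, 0.8]
opening: 0.0526
gripper_force: 0.0
```

```bash
python3 - <<'E'
from h import *
s=ctrl.snapshot("scene")
# model check: home panel vs picture (carved-face body edges, scene px)
S=ctrl.camera_model("scene");cv2.imwrite("pics/end.png",s[:,:,::-1])
R0=Ro.from_euler("Z",14.2,degrees=True).as_matrix();O=np.array([.573,.2568,0])
R=Ro.from_euler("ZY",[14.2,-25],degrees=True).as_matrix();f=O+R0@[.0145,0,.055]
pts=proj(S,[f+R@(np.array(q)/1000) for q in((6,55,115),(6,-55,115),(6,30,140),(6,-30,140))]);print(pts.round(1))
im=s[:,:,::-1].copy()[130:230,330:430]; im=cv2.resize(im,(500,500),interpolation=cv2.INTER_CUBIC)
for p in pts: cv2.circle(im,tuple(int(v) for v in (p-[330,130])*5),4,(0,255,0),1)
cv2.imwrite("pics/c8.png",im);print(ctrl.get_obs()["force"])
E
```

```text
[[387.2 157.2]
 [363.7 170. ]
 [380.  152.6]
 [367.1 159.5]]
[ 0.25205205  0.56288042 -0.70412343]
```

View pics/c8.png

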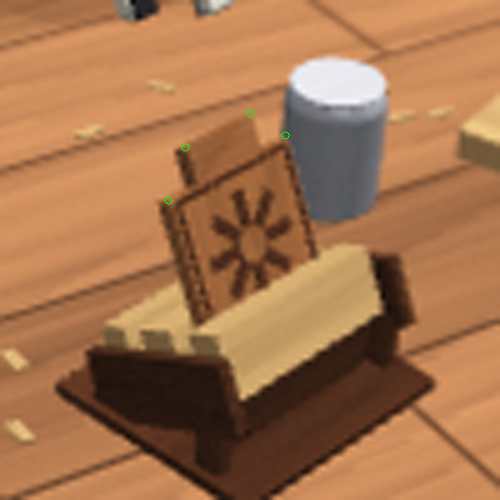

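The final view shows the panel upright in the far slot, with its corners on the fully-home model to about 1–2 px, and the gripper is clear. I'm handing in.

```bash
python3 -c "
from plant import ctrl
print(ctrl.close_job())"
```

```text
the job is handed in; nothing more can be done
None
```

The panel stands crest up on the floor of the far slot, released with the gripper clear, and the job was handed in at about 14.5 s; the mallet, chisel and tin were not touched. The first grasp closed on nothing, because the fingertips are about 33 mm behind the reported TCP, but the panel did not move and the second grasp held.

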